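Load the photon-counting chamber and hold its shutter open

ROBOT

A 7-joint arm with a two-finger parallel gripper is mounted at the origin on the work surface. World frame = base frame: x ahead of the robot, y to its left, z up, the work surface at z = 0. Lengths are in m, angles in rad, forces in N, time in s.
With the tool pointing down it reaches from about 0.4 to 0.875 m from the base axis. Payload 19.3 kg.
Tool frame: the origin (TCP) lies midway between the tips of the shut fingers; the grasp point (between the pads) lies 19 mm behind it; z points along the fingers, y is the line along which they close (so a half turn about z gives the same grasp; the last joint's range is limited). The gripper opens to 85 mm and grips with 20 to 120 N. Pads are 22 mm wide; open, the fingers measure 114 mm over their backs; the gripper's body (76 mm by 85 mm) begins 54 mm behind the grasp point. The pads swing forward as they close: fully open they stand 13 mm farther back than shut.
Start: joints at [-1.275, 0.521, -0.036, 1.599, 0.021, 1.021, -0.113], TCP at [0.224, 0.584, 0.21] pointing down, gripper open.
Joint ranges: [-2.91, 2.91], [-0.3, 2.13], [-1.5, 1.42], [0.17, 2.43], [-1.26, 4.41], [0.16, 1.93], [-2.52, 2.52]. Speed limits (rad/s): [1.89, 1.89, 2.39, 2.39, 3.01, 3.01, 3.01].

INTERFACE

Orientations are given as [roll, pitch, yaw] about the fixed x, y, z axes, in that order (R = Rz(yaw) Ry(pitch) Rx(roll)).
In Python, from workcell import bot, vision, order gives the robot as it stands (bot), with the cameras (vision) and the job (order).
- The arm moves only by the shell command python3 nudge.py 'ROWS' [FORCE]. ROWS is a JSON list of rows, 1 to 5 of them, each an object with the fields aperture (the finger opening in m), trans (a list: dx, dy, dz in m), rot (a list: a rotation vector rx, ry, rz in rad); a field left out counts as zero (the opening has to be given); each row is the pose to reach, as a shift and turn from the pose commanded when the command began, along the tool's axes at that moment; what a row does not reach only later rows make up. A row lasts 1/8 s, in which the tool goes at most 0.0625 m and 0.188 rad, less where a joint would pass 70% of its speed; a pose out of reach is approached as far as the arm can. The fingers move at their own pace and stop on an object; FORCE is the grip in N (left out, the last holds). Time passes only in rows, so rows that do not move let the fingers close. It prints the time, the measured TCP pose, the force, the opening and the grip force at its end. Input that does not fit is refused with a message, and nothing moves.
- bot.observe(): the state, without advancing time (a new reading comes with each control period).
- vision.grab_frame(name): name is "scene" or "top"; returns the picture (400x640x3 uint8, blue, green, red); there is no depth.
- vision.calibration(name): a dict with "vfov" (degrees; the focal length in pixels is half the picture's height over the tangent of half this angle, whatever the lens; pixels are square), "cx", "cy" (the principal point, pixels), "eye" and "attitude" of the camera in the world. Camera axes: x right, y down, z forward; pixel columns grow to the right and rows downward; lengths in m; the calibration is good to about 2 mm. A picture is of the moment at which its call begins. calibration takes no time and is no camera call.
- order.job_done(): hands the job in; it is judged then, once.
The state is a dict: "clock": time; "qpos": joint angles; "qd": joint speeds; "joint_efforts": joint torques, N m; "position": TCP position; "tool_rot": TCP orientation; "force": force on the tool from outside, world axes, zero at the start; "moment": the same for the moment, N m; "grip_width": finger opening in m; "finger_force": force on a finger pad.
Only numpy, scipy, OpenCV 4.12 (cv2) and the standard library are available. Lean on these libraries where they do the work, as an engineer would, in place of code of your own. Each camera call takes 0.05 s, during which the arm holds its last target. There are 200 camera calls.

TASK

Take the tall sample vial from the rack and stand it fully down in the well of the light-tight sample chamber, then fit the bayonet cap over it: push the cap down against the spring seat and twist it clockwise (seen from above) all the way to its stop, about a quarter turn, which opens the shutter. The shutter springs shut as soon as the cap is let go, so finish while still gripping the cap and holding it turned home. Leave the short vials and the other things on the bench where they are.

Things in the scene. Friction and masses are not known exactly. Their poses are not given: they have to be found in the camera images.
- vial: the tall sample vial: clear glass, 26 mm diameter, 75 mm tall over its white screw cap (the top 16 mm, also 26 mm wide), about 35 g. It stands upright in one of the rack's holes, 35 mm deep, so its upper 40 mm stand out. Origin: centre of its underside, z up
- rack: white block 220 x 60 x 45 mm fixed to the bench, with four holes of 29 mm diameter and 35 mm deep in one row along its x axis, at x = -78, -26, 26 and 78 mm; origin: centre of its underside. The tall vial stands in one of the holes, two short vials (26 mm diameter, 55 mm tall, upper 20 mm standing out) in others, one hole is empty
- short_vial1: a short vial in the rack, 26 mm diameter, 55 mm tall, to be left alone; origin at its underside
- short_vial2: the other short vial in the rack, same size, to be left alone; origin at its underside
- chamber: fixed sample chamber: grey housing 120 x 120 mm, 56 mm high, carrying an aluminium bayonet collar (inner diameter 62, outer 76, rim 80 mm above the bench); a dark detector tube 48 mm thick, axis 30 mm up, sticks out to 165 mm along +x. Origin: centre of the underside, on the collar's axis; z up. The collar's two entry slots lie at its +x and -x sides
- well_mouth (a point): point on the chamber's axis in the mouth of the dark vial well that stands inside the collar, level with the collar rim (80 mm above the bench). Well bore 29 mm, outside 35 mm, 45 mm deep (floor 35 mm above the bench): the seated tall vial stands 30 mm out
- cap: light-tight bayonet cap, bare aluminium, about 160 g, standing open end down: hollow cylinder, outer diameter 56, inner 44, 68 mm tall (63 inside), with a black grip bar on top, 44 mm long along the cap's x, 16 thick, 25 tall (93 mm in all). Origin: centre of its lower edge, z up. Notches in the lower edge at +y and -y take the shutter's dogs by themselves
- cap_grip (a point): point on the cap's axis in its grip bar, 81 mm above the lower edge
- seat (a joint): how far the sprung seat ring inside the collar is pushed down, m: 0 at rest (the cap's lower edge then lies 18 mm below the rim), 0.010 at the bottom stop; 3 N at rest to 6 N at the bottom. The pins pass under the roof from 7 mm down (push 8 to 9); when turned, the spring lifts them against the roof, seat about 0.007 if not pressed further
- shutter (a joint): angle of the rotary shutter ring, rad: 0 shut, grows clockwise from above as the cap turns it (it lags the cap by up to 0.15), about 1.25 to 1.4 with the cap at its stop. Return spring of 0.16 N m at 0 rising to 0.30 N m at 1.4: let go, the cap turns back and pops up
- objective: steel microscope objective standing on the bench, 27 mm diameter, 44 mm tall. To be left where it is; origin at its underside
- post: thin steel optics post, 12.7 mm, 58 mm tall, on a 25 mm foot. To be left where it is; origin at its underside
- table_clamp: flat dark clamp 75 x 30 x 10 mm with a bolt head. To be left where it is; origin at its underside
- lens_ring: black ring 31 mm diameter, 20 mm tall. To be left where it is; origin at its underside
- hex_driver: driver with red handle, 160 mm long, lying. To be left where it is; origin at its underside
- slide_box: grey flat box 60 x 60 x 26 mm. To be left where it is; origin at its underside
- entry_slot (a point): middle of the +x entry slot at the collar rim, 34 mm from the axis, 80 mm up; a like one at -x. 10 mm wide, flared to 16 mm at the rim. Each slot runs 12 mm down, then clockwise seen from above under the collar's roof to a stop: a pin that is fully home has turned 1.4 rad from the entry
- cap_pin (a point): outer end of the cap's +x pin. Two steel pins, 6 mm thick, 10 mm above the lower edge, stick out at +x and -x, in line with the grip bar, 72 mm over their ends. A half turn of the cap makes no difference

How it is judged:
By the outcome, as a careful person would: the job done as asked, in the order asked, and still so for the second after the job is handed in, while the arm keeps its last pose, push and grip.
It also fails if it takes over 59 s, if anything falls off the work surface, if the arm or the gripper's body presses on something with over 40 N, if the wrist force passes 120 N, or if a joint passes its speed limit or range.

## Working session

There is one attempt and no reset: what is moved stays moved. The work goes in short steps, Python scripts to look and compute and a shell command to move; the robot and the scene stay as the last step left them, time stands still between calls to the robot, and variables do not carry over. Pictures are saved under pics/ and viewed, at most 10 in all, crops included, and the job is handed in when it is done.

```bash
ls; mkdir -p pics; python3 - <<'E'
from workcell import bot, vision, order
import cv2
print(bot.observe())
for n in("scene","top"):
    print(n,vision.calibration(n)); cv2.imwrite(f"pics/{n}0.png",vision.grab_frame(n))
E
```

```text
nudge.py
pics
workcell.py
{'clock': 0.0, 'qpos': array([-1.27522079,  0.52202295, -0.03631429,  1.60000613,  0.02119317,
        1.02109308, -0.11279985]), 'qd': array([ 0.00121462, -0.00043252,  0.00052309,  0.00112771,  0.00117869,
        0.00102799,  0.00128707]), 'joint_efforts': array([ 1.09564495e-03, -9.27122068e+01,  1.98084019e+00, -3.69942999e+01,
        1.79099233e-02,  8.25468771e-03, -6.21776917e-05]), 'position': array([0.22345787, 0.58329919, 0.20902099]), 'tool_rot': array([-3.14045086e+00,  8.24079664e-05,  2.77579236e+00]), 'force': array([-0.56408219, -0.79034076,  0.22820627]), 'moment': array([-0.03239509,  0.01836346,  0.03868756]), 'finger_force': 0.0, 'grip_width': 0.08541441671263493}
scene {'vfov': 48.37583457298056, 'cx': 320.0040288757273, 'cy': 195.98685185128488, 'eye': array([1.29170151, 0.14756948, 0.70206759]), 'attitude': array([-2.20803877, -0.02149381,  1.70025627])}
top {'vfov': 47.09558044647795, 'cx': 317.24180111493905, 'cy': 207.3126940002726, 'eye': array([0.37450501, 0.05065329, 1.26786541]), 'attitude': array([-3.04637954, -0.0035754 , -1.5687308 ])}
```

View pics/scene0.png

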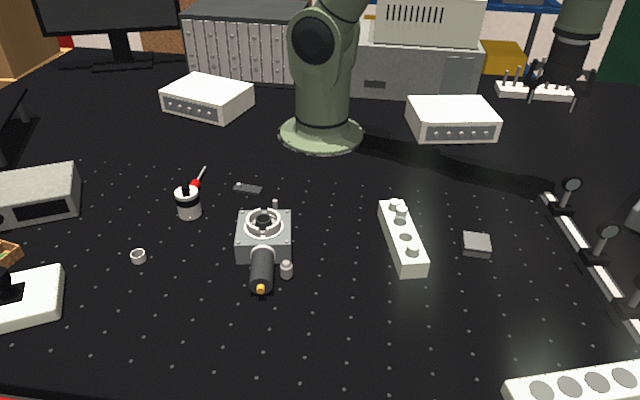

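View pics/top0.png

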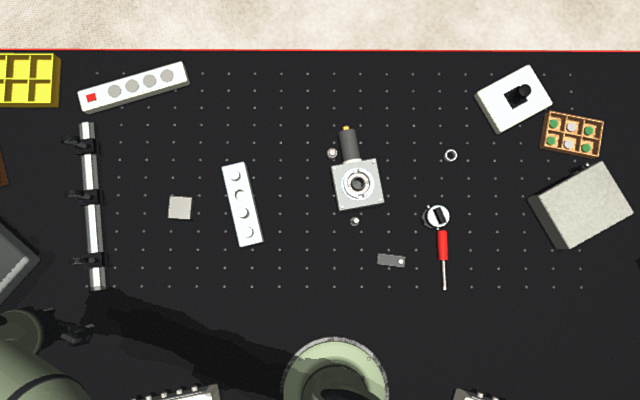

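The scene view shows the chamber at about (263,235), the cap at (187,202) and the rack at (403,238). In the top view the chamber's collar is at (357,184), the cap at (438,216) and the rack at (242,204). I'll enlarge crops of these.

```bash
python3 - <<'E'
import cv2,numpy as np
t=cv2.imread("pics/top0.png");s=cv2.imread("pics/scene0.png")
def c(im,u,v,w,h,k):
    r=cv2.resize(im[v:v+h,u:u+w],None,fx=k,fy=k,interpolation=cv2.INTER_CUBIC)
    for i in range(0,w,10): cv2.putText(r,str(u+i),(i*k,8),0,.3,(0,255,255));cv2.line(r,(i*k,8),(i*k,14),(0,255,255))
    for i in range(10,h,10): cv2.putText(r,str(v+i),(0,i*k+3),0,.3,(0,255,255))
    return r
a=np.hstack([c(t,325,120,65,100,5),c(t,420,195,40,100,5),c(t,215,155,50,100,5)])
b=np.hstack([c(s,225,190,75,110,5),c(s,370,190,65,100,5)[:500] if 0 else c(s,370,190,60,110,5),c(s,170,165,25,110,5) if 0 else c(s,168,175,24,110,5)])
print(a.shape,b.shape)
cv2.imwrite("pics/a.png",a);cv2.imwrite("pics/b.png",b)
E
```

```text
(500, 775, 3) (550, 795, 3)
```

View pics/a.png

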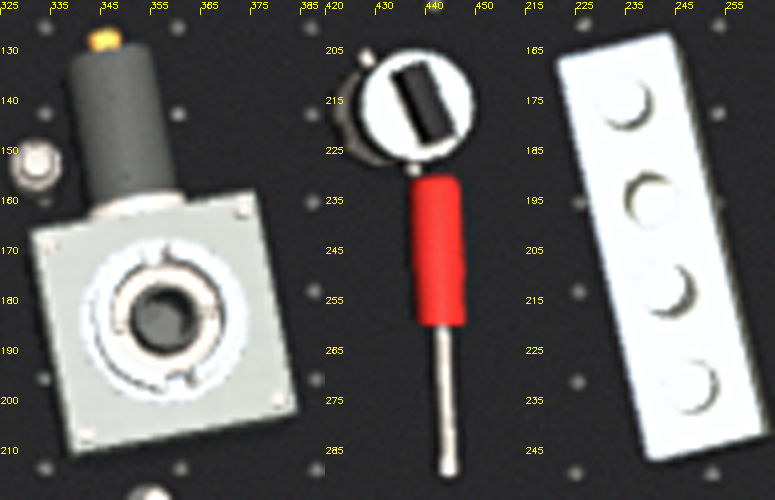

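View pics/b.png

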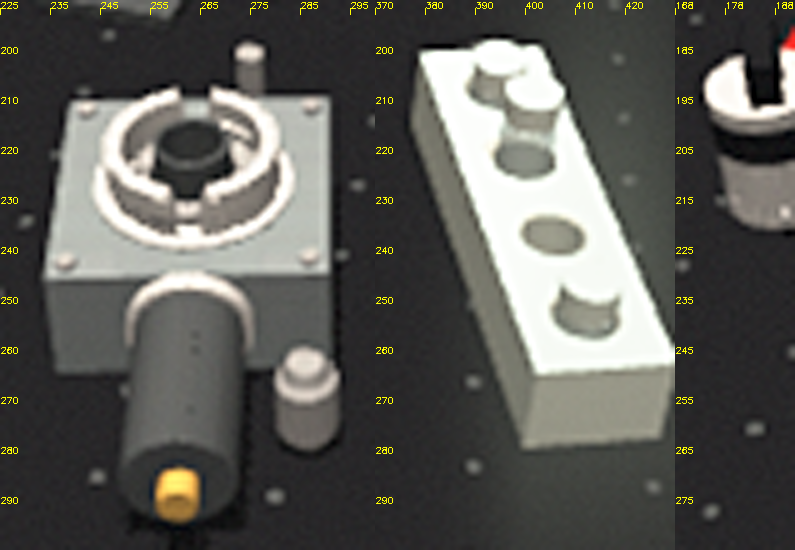

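The crops show the tall vial in the second rack hole from the robot: in the scene view its glass shows below the white cap at about (402,209), in the top view it is at (244,213). The well mouth is at top (357.5,184) and scene (263,219). The cap's bar is at top (440,216). Next I'll fit the poses.

```bash
cat > h.py <<'E'
import numpy as np,cv2
from workcell import bot, vision, order
from scipy.spatial.transform import Rotation as R
from scipy.optimize import least_squares
C={n:vision.calibration(n) for n in("scene","top")}
def proj(n,P):
    c=C[n];f=200/np.tan(np.radians(c["vfov"])/2)
    p=R.from_euler("xyz",c["attitude"]).inv().apply(np.atleast_2d(P)-c["eye"])
    return np.c_[c["cx"]+f*p[:,0]/p[:,2],c["cy"]+f*p[:,1]/p[:,2]]
def back(n,uv,z):
    c=C[n];f=200/np.tan(np.radians(c["vfov"])/2)
    d=R.from_euler("xyz",c["attitude"]).apply([(uv[0]-c["cx"])/f,(uv[1]-c["cy"])/f,1])
    return c["eye"]+d*(z-c["eye"][2])/d[2]
def fit(n,L,uv,x0):
    L=np.array(L,float)
    g=lambda p:(proj(n,R.from_euler("z",p[2]).apply(L)+[p[0],p[1],0])-uv).ravel()
    r=least_squares(g,x0);return np.round(r.x,4),np.abs(r.fun).max().round(2)
E
python3 - <<'E'
from h import *
o=-.4
def px(p,u,v,s=0): p=np.array(p,float);return np.c_[u+(p[:,0]-s+o)/5,v+(p[:,1]+o)/5]
h=.06;z=.056
ch=[[h,h,z],[h,-h,z],[-h,-h,z],[-h,h,z]]
print("chamber top",fit("top",ch,px([(30,232),(253,193),(297,411),(72,455)],325,120),[.45,0,.2]))
print("chamber scene",fit("scene",[ch[2],ch[3],ch[0],ch[1]],px([(72,98),(330,97),(332,275),(45,275)],225,190),[.45,0,.2]),"or other order", fit("scene",[ch[2],ch[3],ch[0],ch[1]],px([(72,98),(330,97),(332,275),(45,275)],225,190),[.45,0,.0]))
a,b,z=.11,.03,.045
rk=[[a,b,z],[a,-b,z],[-a,-b,z],[-a,b,z]]
print("rack top",fit("top",rk,px([(557,58),(672,32),(770,432),(650,460)],215,155,525),[.45,.25,.2]))
print("rack scene",fit("scene",[rk[2],rk[3],rk[0],rk[1]],px([(418,50),(543,45),(675,360),(527,375)],370,190,375),[.45,.25,.2]))
print("well top",back("top",px([(163,320)],325,120)[0],.08),"scene",back("scene",px([(192,145)],225,190)[0],.08))
a,b,z=.022,.008,.093
print("cap bar top",fit("top",[[a,b,z],[a,-b,z],[-a,-b,z],[-a,b,z]],px([(390,75),(418,62),(457,132),(430,145)],420,195,325),[.37,-.27,.5]))
print("cap disc top",back("top",px([(417,106)],420,195,325)[0],.068))
print("vial top", back("scene",px([(535,95)],370,190,375)[0],.085),"top",back("top",px([(671,289)],215,155,525)[0],.085))
E
```

```text
chamber top (array([ 0.552 , -0.0607,  0.186 ]), np.float64(0.42))
chamber scene (array([ 0.5564, -0.0597,  0.1762]), np.float64(0.61)) or other order (array([ 0.5564, -0.0597,  0.1762]), np.float64(0.61))
rack top (array([0.5005, 0.2472, 0.2478]), np.float64(1.17))
rack scene (array([0.5039, 0.2472, 0.2299]), np.float64(0.78))
well top [ 0.54963122 -0.05850922  0.08      ] scene [ 0.55962698 -0.05926266  0.08      ]
cap bar top (array([ 0.4661, -0.268 ,  0.4875]), np.float64(0.7))
cap disc top [ 0.46665196 -0.2711733   0.068     ]
vial top [0.48264374 0.24203831 0.085     ] top [0.47298453 0.23563771 0.085     ]
```

The two cameras agree to about 4 mm. Values to use:
- **Chamber:** (.553, -.060), yaw .18
- **Vial:** (.477, .241)
- **Cap:** (.466, -.269), yaw .49

I'll add a helper that works out moves in the tool's axes.

```bash
cat >> h.py <<'E'
def togo(x,y,z,yaw):
    s=bot.observe();T=R.from_euler("xyz",s["tool_rot"]);G=R.from_euler("xyz",[np.pi,0,yaw])
    print("shift",T.inv().apply(np.array([x,y,z])-s["position"]).round(4),"rot",(T.inv()*G).as_rotvec().round(3),"at",s["position"].round(4),s["tool_rot"].round(3),"q",s["qpos"].round(2))
E
python3 -c "
from h import *
togo(.477,.241,.16,.24+np.pi)"
```

```text
shift [-0.3592 -0.229   0.0494] rot [-0.001 -0.    -0.606] at [0.2235 0.5834 0.2091] [-3.141  0.     2.776] q [-1.28  0.52 -0.04  1.6   0.02  1.02 -0.11]
```

```bash
python3 nudge.py '[{"aperture": 0.085, "trans": [-0.05, -0.032, 0]}, {"aperture": 0.085, "trans": [-0.1, -0.064, 0]}, {"aperture": 0.085, "trans": [-0.15, -0.096, 0.01]}, {"aperture": 0.085, "trans": [-0.2, -0.128, 0.02]}, {"aperture": 0.085, "trans": [-0.25, -0.16, 0.03]}]'
python3 nudge.py '[{"aperture": 0.085, "trans": [-0.03, -0.02, 0.005], "rot": [0, 0, -0.15]}, {"aperture": 0.085, "trans": [-0.06, -0.04, 0.01], "rot": [0, 0, -0.3]}, {"aperture": 0.085, "trans": [-0.09, -0.055, 0.015], "rot": [0, 0, -0.45]}, {"aperture": 0.085, "trans": [-0.109, -0.069, 0.02], "rot": [0, 0, -0.606]}, {"aperture": 0.085, "trans": [-0.109, -0.069, 0.02], "rot": [0, 0, -0.606]}]'
python3 -c "
from h import *
togo(.477,.241,.16,.24+np.pi)
cv2.imwrite('pics/s1.png',vision.grab_frame('scene'))"
```

```text
clock: 0.72
position: [0.4006, 0.3431, 0.1793]
tool_rot: [-3.142, 0.0, 2.776]
force: [0.6, 0.4, -0.9]
grip_width: 0.0848
finger_force: 0.0
clock: 1.35
position: [0.4775, 0.2394, 0.159]
tool_rot: [-3.141, -0.001, -2.903]
force: [-0.9, 0.3, -0.4]
grip_width: 0.0847
finger_force: 0.0
shift [ 0.0001  0.0017 -0.001 ] rot [-0.001 -0.001 -0.002] at [0.4775 0.2394 0.159 ] [-3.141e+00 -1.000e-03 -2.903e+00] q [-0.5   0.44 -0.11  1.89  0.06  0.82  1.17]
```

```bash
python3 nudge.py '[{"aperture": 0.07, "trans": [0, 0.002, 0.035]}, {"aperture": 0.07, "trans": [0, 0.002, 0.07]}, {"aperture": 0.07, "trans": [0, 0.002, 0.095]}, {"aperture": 0.07, "trans": [0, 0.002, 0.103]}, {"aperture": 0.07, "trans": [0, 0.002, 0.103]}]' 30
python3 nudge.py '[{"aperture": 0.02}, {"aperture": 0.02}, {"aperture": 0.02}, {"aperture": 0.02}, {"aperture": 0.02}]' 30
python3 - <<'E'
from h import *
s=vision.grab_frame('scene');t=vision.grab_frame('top')
cv2.imwrite('pics/s2.png',np.hstack([cv2.resize(s[130:270,360:450],None,fx=4,fy=4,interpolation=2),cv2.resize(t[150:290,200:290],None,fx=4,fy=4,interpolation=2)]))
E
```

```text
clock: 2.02
position: [0.4762, 0.2438, 0.0568]
tool_rot: [-3.142, -0.0, -2.902]
force: [0.6, 0.1, 0.7]
grip_width: 0.07
finger_force: 0.0
clock: 2.65
position: [0.477, 0.2435, 0.0573]
tool_rot: [3.141, 0.001, -2.902]
force: [0.1, -1.3, 7.6]
grip_width: 0.024
finger_force: 29.0
```

View pics/s2.png

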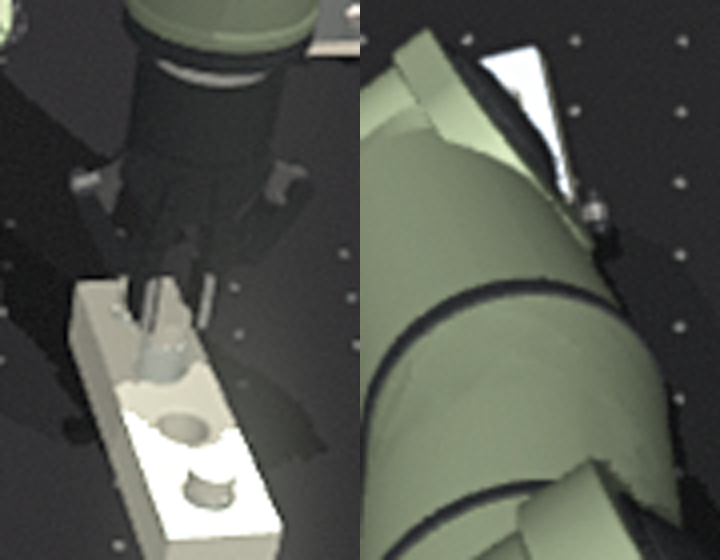

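The vial is gripped (width 24 mm, about 29 N), and the top camera's view is blocked by the arm. I'll lift.

```bash
python3 nudge.py '[{"aperture": 0.015, "trans": [0, 0, -0.03]}, {"aperture": 0.015, "trans": [0, 0, -0.06]}, {"aperture": 0.015, "trans": [0, 0, -0.09]}, {"aperture": 0.015, "trans": [0, 0, -0.11]}, {"aperture": 0.015, "trans": [0, 0, -0.11]}]' 40
python3 -c "
from h import *
togo(.553,-.060,.167,.24+np.pi)"
```

```text
clock: 3.38
position: [0.4771, 0.2436, 0.1681]
tool_rot: [3.141, 0.003, -2.902]
force: [0.5, -0.4, -1.0]
grip_width: 0.0233
finger_force: 39.2
shift [-0.0016 -0.313   0.0008] rot [ 0.001  0.003 -0.   ] at [0.4771 0.2436 0.1681] [ 3.141e+00  3.000e-03 -2.902e+00] q [-0.5   0.43 -0.11  1.88  0.06  0.83  1.17]
```

```bash
python3 nudge.py '[{"aperture": 0.015, "trans": [0, -0.04, 0]}, {"aperture": 0.015, "trans": [0, -0.1, 0]}, {"aperture": 0.015, "trans": [0, -0.16, 0]}, {"aperture": 0.015, "trans": [0, -0.22, 0]}, {"aperture": 0.015, "trans": [-0.001, -0.27, 0]}]'
python3 nudge.py '[{"aperture": 0.015, "trans": [-0.001, -0.03, 0]}, {"aperture": 0.015, "trans": [-0.001, -0.043, 0]}, {"aperture": 0.015, "trans": [-0.001, -0.043, 0]}, {"aperture": 0.015, "trans": [-0.001, -0.043, 0.02]}, {"aperture": 0.015, "trans": [-0.001, -0.043, 0.02]}]'
python3 - <<'E'
from h import *
togo(.553,-.060,.147,.24+np.pi)
s=vision.grab_frame('scene');t=vision.grab_frame('top')
cv2.imwrite('pics/s3r.png',s)
a=cv2.resize(s[140:260,215:315],None,fx=5,fy=5,interpolation=2); b=cv2.resize(t[120:240,330:390],None,fx=5,fy=5,interpolation=2)
cv2.imwrite('pics/s3.png',np.hstack([a,b]))
E
```

```text
clock: 4.0
position: [0.5414, -0.0212, 0.1659]
tool_rot: [-3.142, -0.001, -2.903]
force: [0.2, 0.7, 0.4]
grip_width: 0.0233
finger_force: 39.3
clock: 4.62
position: [0.5519, -0.0586, 0.1456]
tool_rot: [3.14, -0.002, -2.899]
force: [-0.3, 0.0, -0.3]
grip_width: 0.0232
finger_force: 39.3
shift [-0.0008 -0.0017 -0.0014] rot [ 0.001 -0.002  0.002] at [ 0.5519 -0.0586  0.1456] [ 3.140e+00 -2.000e-03 -2.899e+00] q [ 0.03  0.49 -0.05  1.85  0.03  0.81  1.78]
```

View pics/s3.png

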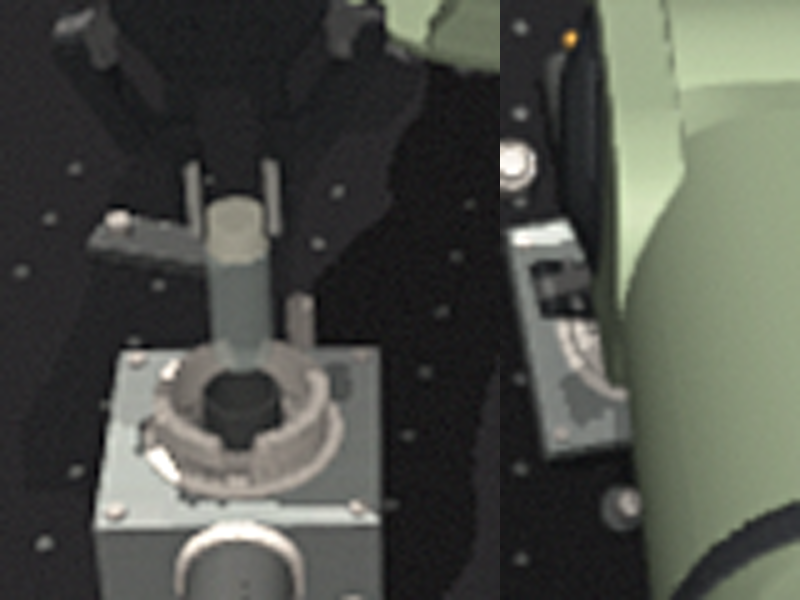

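```bash
python3 - <<'E'
from h import *
p=bot.observe()["position"];k=lambda q:((q-[215,140])*5+2).round(1)
for nm,P in dict(vtop=[*p[:2],p[2]+.0277],vbot=[*p[:2],p[2]-.0473],well=[.553,-.06,.08],col1=[.553+.038*.18,-.06-.038,.08],col2=[.553,-.06+.038,.08],wl=[.553,-.0775,.08],wr=[.553,-.0425,.08],
 wn=[.5705,-.06,.08],wf=[.5355,-.06,.08],rimN=[.591,-.06,.08],vl=[*(p[:2]+[0,-.013]),p[2]+.02],vr=[*(p[:2]+[0,.013]),p[2]+.02]).items(): print(nm,k(proj("scene",P)))
im=cv2.imread('pics/s3r.png')
g=cv2.cvtColor(im,6).astype(int)
for v in (186,190,198,204,208,221,222,223): print(v,g[v,248:280])
E
```

```text
vtop [[235.3 209.8]]
vbot [[245.1 351.8]]
well [[245.4 387. ]]
col1 [[157.  388.2]]
col2 [[330.4 395.5]]
wl [[206.5 383.1]]
wr [[284.5 390.9]]
wn [[236.1 412.2]]
wf [[254.5 362.4]]
rimN [[224.9 442.7]]
vl [[205.8 222.2]]
vr [[267.  227.9]]
186 [ 93  93  97  96 101 114 122  77  93 145 149 148 146 144 145 147 150 147
 139 100  73 107  91  51  31  34  37  40  42  40  38  40]
190 [ 97  95  94  92  95  92  92  95 116 140 148 150 151 151 152 147 145 141
 145 131  84  29  31  34  39  38  42  40  40  36  38  35]
198 [ 33  35  32  37  36  33  36  29  45  84 100  98  99 100 102 100  99  99
  94  90  73  41  30  34  35  47  62  56  39  29  22  27]
204 [ 35  37  35  38  37  37  35  34  33  75 101  98 100 102 103 100  99  95
  96  91  82  54  29  29  71 102 101 104 107  78  24  18]
208 [ 31  29  28  29  30  32  26  45  54  86 118 127 117 100  98  98  98  96
  93 109 114 102  97  84  72  87  99 101 105  79  28  14]
221 [159 122  92  94  87  90 102  77  49  56  57  49  48  50  50  50  52  53
  54  58  55  50  32  92 130 129 122 127 145 167 165 139]
222 [174 148 101  93  85  91 101  75  41  50  53  60  57  59  57  57  56  59
  58  54  47  44  36  73 118 138 138 153 166 172 155 117]
223 [172 164 143 121 108  99  92  73  45  43  47  55  59  61  60  56  59  54
  55  49  46  44  34  61 106 134 151 171 175 171 138 107]
```

Laterally the vial (axis near u 262.5) lines up with the well (centre near u 263). The depth needs checking, so I'll overlay model circles on both initial pictures.

```bash
python3 - <<'E'
from h import *
th=np.linspace(0,2*np.pi,73)
def ov(n,im,o,w,h,k,xy,circs,dots=[]):
    r=cv2.resize(im[o[1]:o[1]+h,o[0]:o[0]+w],None,fx=k,fy=k,interpolation=2)
    for (rad,z,col) in circs:
        P=np.c_[xy[0]+rad*np.cos(th),xy[1]+rad*np.sin(th),0*th+z]
        q=(proj(n,P)-o+.5)*k
        cv2.polylines(r,[q.astype(int)],True,col,1)
    return r
cs=[(.038,.08,(0,0,255)),(.031,.08,(0,255,0)),(.0145,.08,(255,255,0)),(.0175,.08,(255,0,255))]
s0=cv2.imread('pics/scene0.png');t0=cv2.imread('pics/top0.png');s3=cv2.imread('pics/s3r.png')
A=ov("scene",s0,(238,200),50,45,8,(.5564,-.0602),cs)
B=ov("top",t0,(333,160),50,45,8,(.552,-.0600),cs)
p=bot.observe()["position"];z=p[2]
D=ov("scene",s3,(238,170),50,28,8,(p[0],p[1]-.0018),[(.013,z+.0277,(0,0,255)),(.013,z+.0117,(0,255,0))])
cv2.imwrite('pics/ov.png',np.vstack([np.hstack([A[:,:395],B[:,:395]]),np.hstack([D[:,:395],D[:,:395]*0])]))
E
```

```text
(no output)
```

View pics/ov.png

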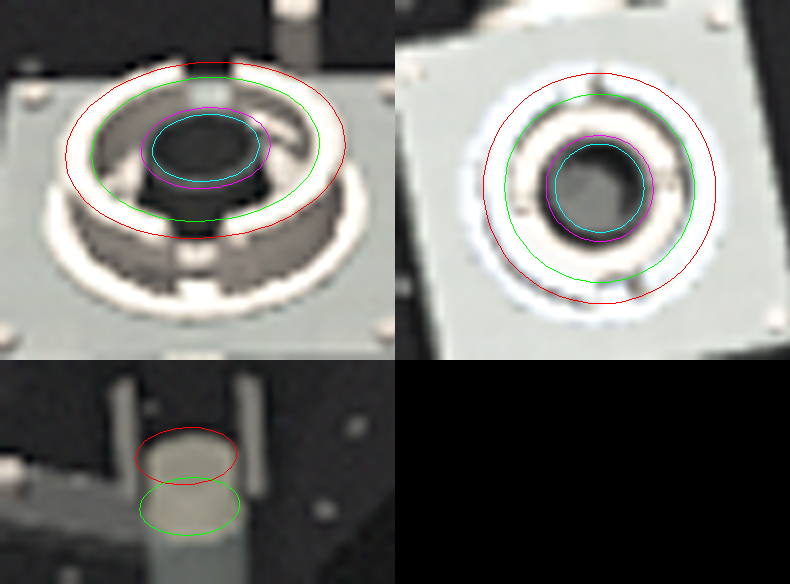

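The scene overlay at (.5564,-.0602) fits the collar and well closely. The gripped vial looks about 0.5 px right and 0.6 px low of its prediction, so relative to the well I need about +2.3 mm in x and -0.7 mm in y. I'll apply that and lower the vial carefully.

```bash
python3 -c "
from h import *
togo(.5542,-.0594,.133,.24+np.pi)"
```

```text
shift [-0.0013 -0.0006  0.0139] rot [ 0.    -0.     0.002] at [ 0.5528 -0.0591  0.1469] [ 3.141 -0.    -2.9  ] q [ 0.03  0.49 -0.05  1.84  0.03  0.81  1.78]
```

```bash
python3 nudge.py '[{"aperture": 0.015, "trans": [-0.0015, -0.0006, 0.007]}, {"aperture": 0.015, "trans": [-0.0015, -0.0006, 0.012]}, {"aperture": 0.015, "trans": [-0.0015, -0.0006, 0.012]}]'
python3 - <<'E'
from h import *
s=vision.grab_frame('scene');cv2.imwrite('pics/s4r.png',s);print(bot.observe()["position"])
r=cv2.resize(s[150:230,238:288],None,fx=7,fy=7,interpolation=2)
r=cv2.convertScaleAbs(r,alpha=1.6,beta=10)
cv2.imwrite('pics/s4.png',r)
E
```

```text
clock: 5.1
position: [0.5542, -0.0604, 0.1342]
tool_rot: [3.141, -0.001, -2.901]
force: [0.0, -0.7, -1.0]
grip_width: 0.0234
finger_force: 39.3
[ 0.55431689 -0.06048738  0.13446678]
```

View pics/s4.png

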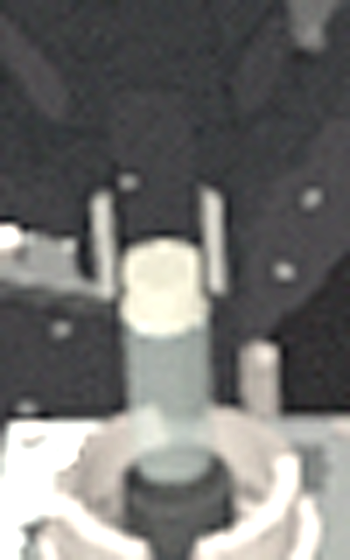

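```bash
python3 - <<'E'
from h import *
s=cv2.cvtColor(cv2.imread('pics/s4r.png'),6).astype(int)
for v in range(180,228): print(v,s[v,252:274])
p=np.array([.5542,-.0604,.1344])
th=np.linspace(0,2*np.pi,90)
def ex(c,r,z):
    q=proj("scene",np.c_[c[0]+r*np.cos(th),c[1]+r*np.sin(th),0*th+z]);return q.min(0).round(1),q.max(0).round(1)
for n,a in dict(vtop=(p,.013,p[2]+.0277),vbot=(p,.013,p[2]-.0473),wi=((.5564,-.0602),.0145,.08),wo=((.5564,-.0602),.0175,.08)).items(): print(n,*ex(*a))
E
```

```text
180 [128 101  40  24  37  36  37  35  38  36  35  35  35  32  53 103 130  92
  22  28  32  33]
181 [128 104  52  24  35  35  36  38  31  37  37  35  37  30  54 103 129  91
  21  31  32  35]
182 [129 103  52  27  37  35  37  35  35  34  33  34  34  30  45  99 130  94
  26  36  35  36]
183 [122 105  51  23  34  32  26  28  25  22  24  27  31  29  35  96 128  96
  34  31  39  40]
184 [114 112  61  14  24  43  61  78 107 120 106  87  69  31  27  92 128  97
  36  30  37  37]
185 [116 116  69  28  75 107 124 131 145 155 144 136 128 106  63  89 125  98
  36  28  33  39]
186 [110 122  75  60 121 144 148 143 144 143 142 144 147 144  95  82 125  98
  42  30  31  38]
187 [101 128  81  88 143 147 142 142 141 139 143 141 144 151 104  82 127 104
  49  24  31  39]
188 [102 127  78  99 150 144 141 140 140 142 143 139 141 148 106  85 128 108
  57  23  31  39]
189 [100 125  82 102 147 142 140 141 140 142 142 142 141 146 107  83 129 110
  58  26  34  39]
190 [105 124  85  90 140 149 148 144 140 141 143 146 147 145 106  81 125 114
  60  33  35  38]
191 [114 126  89  70 127 151 151 148 146 148 147 149 14
[... 2887 characters left out ...]
5]
222 [ 86  93 102  77  42  51  56  57  59  58  59  59  59  57  58  54  49  45
  34  76 123 142]
223 [100  97  92  72  44  44  46  56  60  58  62  59  56  56  54  51  50  47
  35  62 105 134]
224 [118  98  82  67  49  44  45  50  54  52  48  51  52  54  51  49  45  39
  27  77 131 149]
225 [156 136 110  73  46  41  47  47  55  55  53  54  52  49  48  43  35  58
  74 122 167 175]
226 [174 172 160 127  91  69  46  44  52  54  55  54  53  46  68  83 114 147
 144 162 170 164]
227 [159 172 180 170 157 145 116  63  51  56  52  51  51  59 123 153 167 180
 172 164 151 140]
vtop [255.  183.3] [267.5 190.5]
vbot [257.2 211.1] [269.2 218.6]
wi [256.6 213.8] [269.9 222.2]
wo [255.2 213. ] [271.3 223.1]
```

The numbers give: vial bottom centre u near 262.4 against well u near 263.0, and vial about 0.5 px too far back. I'll correct by +1.7 mm in x and +1.1 mm in y, then descend and watch the force.

```bash
python3 nudge.py '[{"aperture": 0.015, "trans": [-0.0019, 0.0007, 0]}, {"aperture": 0.015, "trans": [-0.0019, 0.0007, 0.004]}, {"aperture": 0.015, "trans": [-0.0019, 0.0007, 0.007]}, {"aperture": 0.015, "trans": [-0.0019, 0.0007, 0.010]}, {"aperture": 0.015, "trans": [-0.0019, 0.0007, 0.012]}]'
```

```text
clock: 5.78
position: [0.556, -0.0593, 0.1223]
tool_rot: [3.142, -0.0, -2.901]
force: [-0.1, 0.2, 0.2]
grip_width: 0.023
finger_force: 39.3
```

No contact force with the bottom 5 mm below the rim, so it has entered. I'll continue down.

```bash
python3 nudge.py '[{"aperture": 0.015, "trans": [0, 0, 0.007]}, {"aperture": 0.015, "trans": [0, 0, 0.014]}, {"aperture": 0.015, "trans": [0, 0, 0.02]}]'; python3 nudge.py '[{"aperture": 0.015, "trans": [0, 0, 0.006]}, {"aperture": 0.015, "trans": [0, 0, 0.012]}, {"aperture": 0.015, "trans": [0, 0, 0.016]}]';
```

```text
clock: 6.15
position: [0.5559, -0.0593, 0.102]
tool_rot: [3.142, -0.0, -2.901]
force: [-0.1, -0.2, 0.3]
grip_width: 0.0231
finger_force: 39.3
clock: 6.52
position: [0.556, -0.0593, 0.0862]
tool_rot: [3.142, -0.0, -2.901]
force: [-0.3, -0.7, -0.3]
grip_width: 0.0232
finger_force: 39.3
```

```bash
python3 nudge.py '[{"aperture": 0.015, "trans": [0, 0, 0.002]}, {"aperture": 0.015, "trans": [0, 0, 0.003]}, {"aperture": 0.015, "trans": [0, 0, 0.003]}]'; python3 nudge.py '[{"aperture": 0.015, "trans": [0, 0, 0.001]}, {"aperture": 0.015, "trans": [0, 0, 0.0015]}, {"aperture": 0.015, "trans": [0, 0, 0.0015]}]';
```

```text
clock: 6.9
position: [0.5561, -0.0593, 0.0837]
tool_rot: [-3.142, 0.0, -2.901]
force: [0.2, 0.1, -0.7]
grip_width: 0.0232
finger_force: 39.3
clock: 7.28
position: [0.5564, -0.0594, 0.0825]
tool_rot: [-3.141, 0.001, -2.901]
force: [-1.5, -0.1, 6.3]
grip_width: 0.0232
finger_force: 40.0
```

Contact force of 6 N at z = .0825, where seating was expected, so the vial is fully down. I'll release it and go up.

```bash
python3 nudge.py '[{"aperture": 0.045}, {"aperture": 0.045}, {"aperture": 0.045}]'; python3 nudge.py '[{"aperture": 0.06, "trans": [0, 0, -0.03]}, {"aperture": 0.085, "trans": [0, 0, -0.08]}, {"aperture": 0.085, "trans": [0, 0, -0.13]}, {"aperture": 0.085, "trans": [0, 0, -0.13]}]'
python3 -c "
from h import *
togo(.467,-.269,.21,.49+np.pi/2)"
```

```text
clock: 7.65
position: [0.5561, -0.0593, 0.082]
tool_rot: [3.142, -0.0, -2.901]
force: [0.3, -0.1, -1.1]
grip_width: 0.0453
finger_force: 0.0
clock: 8.15
position: [0.5578, -0.0595, 0.2157]
tool_rot: [-3.14, 0.006, -2.902]
force: [0.2, 1.0, -1.4]
grip_width: 0.0848
finger_force: 0.0
shift [ 0.138  -0.1819  0.0052] rot [0.002 0.006 1.321] at [ 0.5578 -0.0595  0.2157] [-3.14   0.006 -2.902] q [ 0.03  0.41 -0.04  1.77  0.02  0.96  1.79]
```

```bash
python3 nudge.py '[{"aperture": 0.085, "trans": [0.03, -0.04, 0], "rot": [0, 0, 0.18]}, {"aperture": 0.085, "trans": [0.06, -0.08, 0], "rot": [0, 0, 0.36]}, {"aperture": 0.085, "trans": [0.09, -0.12, 0], "rot": [0, 0, 0.54]}, {"aperture": 0.085, "trans": [0.12, -0.16, 0], "rot": [0, 0, 0.72]}, {"aperture": 0.085, "trans": [0.138, -0.182, 0.005], "rot": [0, 0, 0.9]}]'
python3 - <<'E'
from h import *
togo(.467,-.269,.21,.49+np.pi/2)
th=np.linspace(0,2*np.pi,73)
def ov(n,im,o,w,h,k,xy,yaw):
    r=cv2.resize(im[o[1]:o[1]+h,o[0]:o[0]+w],None,fx=k,fy=k,interpolation=2)
    def d(P,c): cv2.polylines(r,[((proj(n,P)-o+.5)*k).astype(int)],True,c,1)
    for z,c in((.068,(0,0,255)),(0,(0,255,0))): d(np.c_[xy[0]+.028*np.cos(th),xy[1]+.028*np.sin(th),0*th+z],c)
    L=np.array([[.022,.008,.093],[.022,-.008,.093],[-.022,-.008,.093],[-.022,.008,.093]])
    d(R.from_euler("z",yaw).apply(L)+[*xy,0],(255,255,0)); L[:,2]=.068; d(R.from_euler("z",yaw).apply(L)+[*xy,0],(255,0,255))
    return r
s0=cv2.imread('pics/scene0.png');t0=cv2.imread('pics/top0.png')
xy=(.4675,-.2695);y=.48
cv2.imwrite('pics/ovc.png',np.hstack([ov("scene",s0,(165,178),45,50,8,xy,y),ov("top",t0,(420,198),40,50,8,xy,y)]))
E
```

```text
clock: 8.78
position: [0.4639, -0.2712, 0.2068]
tool_rot: [-3.141, 0.0, 2.474]
force: [0.3, -0.2, 0.5]
grip_width: 0.085
finger_force: 0.0
shift [-0.001   0.0037 -0.0032] rot [-0.001  0.     0.413] at [ 0.4639 -0.2712  0.2068] [-3.141  0.     2.474] q [ 0.25  0.39  0.22  1.84 -0.11  0.92  1.42]
```

View pics/ovc.png

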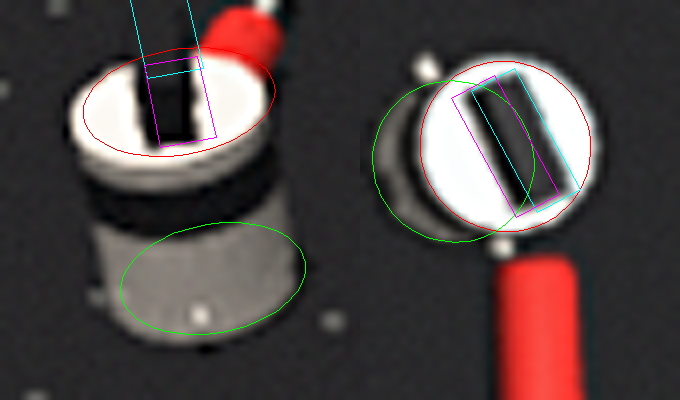

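In the scene overlay the measured cap sits about 10 px (8x) left of and 9 px below the model. In the top view the position and yaw fit. After the offset seen at the chamber, I'll use cap (.4705,-.2695), bar yaw .475.

```bash
python3 -c "
from h import *
togo(.4705,-.2695,.12,.475+np.pi/2)"
```

```text
shift [-0.0041  0.0055  0.0868] rot [-0.001  0.     0.428] at [ 0.4639 -0.2712  0.2068] [-3.141  0.     2.474] q [ 0.25  0.39  0.22  1.84 -0.11  0.92  1.42]
```

```bash
python3 nudge.py '[{"aperture": 0.085, "trans": [-0.004, 0.0055, 0.03], "rot": [0, 0, 0.15]}, {"aperture": 0.085, "trans": [-0.004, 0.0055, 0.06], "rot": [0, 0, 0.3]}, {"aperture": 0.085, "trans": [-0.004, 0.0055, 0.087], "rot": [0, 0, 0.428]}, {"aperture": 0.085, "trans": [-0.004, 0.0055, 0.087], "rot": [0, 0, 0.428]}]'
python3 - <<'E'
from h import *
togo(.4705,-.2695,.069,.475+np.pi/2)
s=vision.grab_frame('scene');t=vision.grab_frame('top')
a=cv2.resize(s[130:230,150:220],None,fx=5,fy=5,interpolation=2)
b=cv2.resize(t[180:280,405:475],None,fx=5,fy=5,interpolation=2)
cv2.imwrite('pics/s5.png',np.hstack([a,b]))
E
```

```text
clock: 9.28
position: [0.4707, -0.2664, 0.1183]
tool_rot: [-3.139, -0.003, 2.055]
force: [-0.2, 0.1, 0.1]
grip_width: 0.0853
finger_force: 0.0
shift [-0.0028 -0.0014  0.0493] rot [-0.003 -0.003  0.009] at [ 0.4707 -0.2664  0.1183] [-3.139e+00 -3.000e-03  2.055e+00] q [ 0.2   0.53  0.29  1.91 -0.21  0.73  1.09]
```

View pics/s5.png

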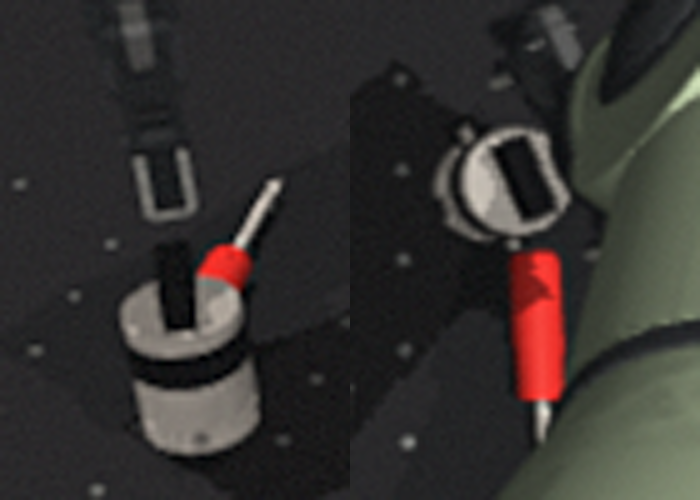

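```bash
python3 - <<'E'
from h import *
p=np.array([.4707,-.2664,.1183])
k=lambda P:((proj("scene",P)-[150,130]+.5)*5).round(0)
u=np.array([.887,.462,0])
for b in(.043,.050,.057):
    print("tip",b,k(p+b*u+[0,0,.013]),k(p+b*u+[0,0,.013]+.011*np.array([-.46,.89,0])),k(p+b*u+[0,0,.013]-.011*np.array([-.46,.89,0])))
for c in([.4705,-.2695],[.4705,-.2715],[.4725,-.2695]):
    c=np.array([*c,0]);w=.008*np.array([-.46,.89,0])
    print(c,"bar near end foot L/R",k(c+.022*u+[0,0,.068]-w),k(c+.022*u+[0,0,.068]+w),"top",k(c+.022*u+[0,0,.093]),"base",k(c),"disc",k(c+[0,0,.068]))
E
```

```text
tip 0.043 [[181. 247.]] [[206. 242.]] [[155. 251.]]
tip 0.05 [[183. 255.]] [[208. 251.]] [[157. 259.]]
tip 0.057 [[184. 264.]] [[210. 259.]] [[159. 268.]]
[ 0.4705 -0.2695  0.    ] bar near end foot L/R [[173. 336.]] [[208. 329.]] top [[182. 290.]] base [[206. 417.]] disc [[185. 307.]]
[ 0.4705 -0.2715  0.    ] bar near end foot L/R [[169. 335.]] [[204. 329.]] top [[178. 289.]] base [[203. 417.]] disc [[181. 306.]]
[ 0.4725 -0.2695  0.    ] bar near end foot L/R [[172. 338.]] [[206. 332.]] top [[181. 292.]] base [[205. 420.]] disc [[183. 309.]]
```

The fingers straddle the bar along its length: finger at about (167,190) and bar at about (176,290) in the crop, consistent within about 2 mm. I'll descend and grip.

```bash
python3 nudge.py '[{"aperture": 0.085, "trans": [-0.003, -0.0016, 0.02]}, {"aperture": 0.085, "trans": [-0.003, -0.0016, 0.04]}, {"aperture": 0.085, "trans": [-0.003, -0.0016, 0.047]}, {"aperture": 0.085, "trans": [-0.003, -0.0016, 0.047]}]' 30
python3 nudge.py '[{"aperture": 0.03}, {"aperture": 0.03}, {"aperture": 0.03}, {"aperture": 0.03}]' 30
```

```text
clock: 9.88
position: [0.4721, -0.2706, 0.0737]
tool_rot: [3.141, 0.0, 2.055]
force: [0.1, 0.3, 0.0]
grip_width: 0.0849
finger_force: 0.0
clock: 10.38
position: [0.4719, -0.2704, 0.0732]
tool_rot: [3.142, 0.0, 2.054]
force: [-0.2, 0.3, 0.2]
grip_width: 0.0298
finger_force: 0.0
```

```bash
python3 - <<'E'
from h import *
s=vision.grab_frame('scene');t=vision.grab_frame('top')
a=cv2.resize(s[150:230,150:220],None,fx=6,fy=6,interpolation=2)
b=cv2.resize(t[180:260,405:465],None,fx=6,fy=6,interpolation=2)
cv2.imwrite('pics/s6.png',cv2.convertScaleAbs(np.hstack([a,b]),alpha=1.8,beta=10))
E
```

```text
(no output)
```

View pics/s6.png

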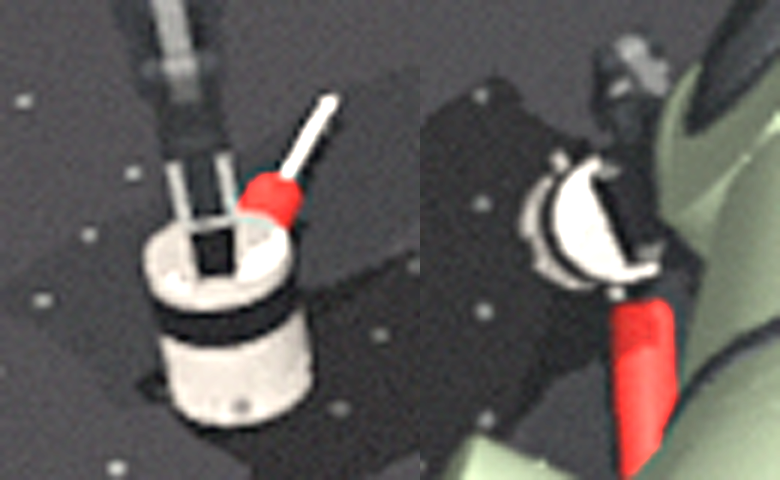

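The crop shows the fingertips just above the bar's top (tip edge near y 220, bar foot near y 272), so the fingers closed over the bar. I'll open, go lower with a force check, and close again.

```bash
python3 nudge.py '[{"aperture": 0.07}, {"aperture": 0.07}, {"aperture": 0.07, "trans": [0, 0, 0.005]}, {"aperture": 0.07, "trans": [0, 0, 0.010]}, {"aperture": 0.07, "trans": [0, 0, 0.010]}]' 30
python3 nudge.py '[{"aperture": 0.03}, {"aperture": 0.03}, {"aperture": 0.03}, {"aperture": 0.03}]' 30
```

```text
clock: 11.1
position: [0.4716, -0.2703, 0.0626]
tool_rot: [-3.141, -0.001, 2.054]
force: [-0.2, 0.3, -0.7]
grip_width: 0.0699
finger_force: 0.0
clock: 11.6
position: [0.472, -0.2707, 0.0635]
tool_rot: [3.141, 0.001, 2.054]
force: [-0.7, 0.9, 6.7]
grip_width: 0.0427
finger_force: 30.0
```

Gripped, but probably only near the bar's top. I'll regrip 8 mm deeper.

```bash
python3 nudge.py '[{"aperture": 0.07}, {"aperture": 0.07}, {"aperture": 0.07, "trans": [0, 0, 0.005]}, {"aperture": 0.07, "trans": [0, 0, 0.008]}, {"aperture": 0.07, "trans": [0, 0, 0.008]}]' 30
python3 nudge.py '[{"aperture": 0.03}, {"aperture": 0.03}, {"aperture": 0.03}, {"aperture": 0.03}]' 30
```

```text
clock: 12.22
position: [0.4716, -0.2704, 0.0547]
tool_rot: [-3.141, -0.0, 2.054]
force: [0.1, -0.3, -0.5]
grip_width: 0.07
finger_force: 0.0
clock: 12.72
position: [0.4719, -0.2706, 0.0554]
tool_rot: [3.141, 0.0, 2.054]
force: [-1.8, -0.5, 6.2]
grip_width: 0.0439
finger_force: 30.2
```

```bash
python3 nudge.py '[{"aperture": 0.03}, {"aperture": 0.03, "trans": [0, 0, -0.03]}, {"aperture": 0.03, "trans": [0, 0, -0.075]}, {"aperture": 0.03, "trans": [0, 0, -0.12]}, {"aperture": 0.03, "trans": [0, 0, -0.14]}]' 90
python3 -c "
from h import *
togo(.556,-.0594,.195,.181+np.pi/2)"
```

```text
clock: 13.35
position: [0.4724, -0.2707, 0.1974]
tool_rot: [3.14, 0.002, 2.054]
force: [0.8, 0.1, -2.5]
grip_width: 0.0414
finger_force: 92.2
shift [0.1483 0.1722 0.0024] rot [0.002 0.002 0.302] at [ 0.4724 -0.2707  0.1974] [3.140e+00 2.000e-03 2.054e+00] q [ 0.17  0.42  0.33  1.84 -0.17  0.9   1.06]
```

```bash
python3 nudge.py '[{"aperture": 0.03, "trans": [0.02, 0.025, 0]}, {"aperture": 0.03, "trans": [0.06, 0.07, 0], "rot": [0, 0, 0.1]}, {"aperture": 0.03, "trans": [0.1, 0.115, 0], "rot": [0, 0, 0.2]}, {"aperture": 0.03, "trans": [0.13, 0.15, 0], "rot": [0, 0, 0.302]}, {"aperture": 0.03, "trans": [0.148, 0.172, 0], "rot": [0, 0, 0.302]}]' 90
python3 nudge.py '[{"aperture": 0.03}, {"aperture": 0.03}, {"aperture": 0.03}]' 90
python3 - <<'E'
from h import *
togo(.556,-.0594,.195,.181+np.pi/2)
s=vision.grab_frame('scene');cv2.imwrite('pics/s7r.png',s)
a=cv2.resize(s[110:260,215:315],None,fx=4,fy=4,interpolation=2)
cv2.imwrite('pics/s7.png',cv2.convertScaleAbs(a,alpha=1.6,beta=10))
E
```

```text
clock: 13.98
position: [0.5559, -0.0566, 0.1948]
tool_rot: [-3.141, -0.0, 1.753]
force: [0.7, -0.2, -1.5]
grip_width: 0.0415
finger_force: 92.1
clock: 14.35
position: [0.5551, -0.0605, 0.1951]
tool_rot: [-3.141, 0.0, 1.75]
force: [0.9, -0.0, -2.3]
grip_width: 0.0418
finger_force: 92.2
shift [0.0009 0.0011 0.0001] rot [-0.     0.    -0.001] at [ 0.5551 -0.0605  0.1951] [-3.141  0.     1.75 ] q [-0.26  0.46  0.37  1.81 -0.2   0.91  0.37]
```

View pics/s7.png

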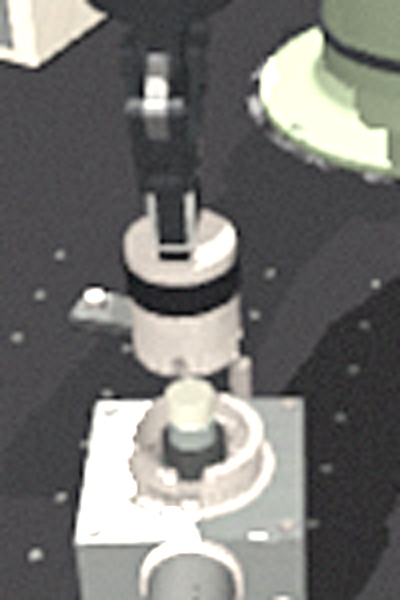

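That was my last picture: I viewed 12, over the limit of 10. It shows the vial standing upright in the well and the cap held above it, with its body centre near crop x 186. I'll check the alignment numerically from here.

```bash
python3 - <<'E'
from h import *
s=cv2.cvtColor(cv2.imread('pics/s7r.png'),6).astype(int)
for v in (192,195,198): print(v,s[v,244:280])
for v in range(198,206): print(v,s[v,254:268])
p=bot.observe()["position"]
th=np.linspace(0,6.2832,90);z0=p[2]-.055
for z in(z0,z0+.01,z0+.02):
    q=proj("scene",np.c_[p[0]+.028*np.cos(th),p[1]+.028*np.sin(th),0*th+z]);print(z,q.min(0),q.max(0))
print("pin",proj("scene",[p[0]+.036*np.cos(.18),p[1]+.036*np.sin(.18),z0+.01]))
E
```

```text
192 [ 55  51  51  52  95 117 117 123 122 125 129 131 132 133 134 133 132 132
 133 139 135 128 128 128 127 121 120 118 115 111 107  77  29  33  36  36]
195 [ 35  36  35  29  84 119 117 120 124 121 127 128 128 127 127 127 132 133
 135 134 134 131 127 128 127 123 120 120 124 121  79  24  37  37  34  38]
198 [ 35  40  44  32  54 103 128 123 125 125 126 129 128 128 131 129 129 134
 135 133 130 131 134 131 128 130 128 124 124 139 110  39  34  30  35  38]
198 [126 129 128 128 131 129 129 134 135 133 130 131 134 131]
199 [127 128 134 131 120 110 114 132 139 136 130 129 138 135]
200 [125 130 136 124 103  86  92 118 140 139 130 131 138 133]
201 [130 130 137 129 110  98  95 110 133 140 130 134 138 134]
202 [114 132 144 133 118 103 111 117 132 144 138 141 144 129]
203 [ 68  98 112 106  98  89 106 117 114 112 104 102 106  87]
204 [ 29  36  40  48  49  65  96 122 129 108  89  69  34  17]
205 [ 34  30  25  44  86 113 127 142 149 141 133 125 103  63]
0.14014740219226582 [248.36292111 187.86873696] [275.03413244 203.62064644]
0.15014740219226583 [248.00869002 184.08324874] [274.85083616 199.75136293]
0.1601474021922658 [247.64991247 180.25045409] [274.66519847 195.83132892]
pin [[260.49551494 202.11536503]]
```

```bash
python3 nudge.py '[{"aperture": 0.03, "trans": [0, 0.002, 0]}, {"aperture": 0.03, "trans": [0, 0.002, 0.02]}, {"aperture": 0.03, "trans": [0, 0.002, 0.04]}, {"aperture": 0.03, "trans": [0, 0.002, 0.052]}, {"aperture": 0.03, "trans": [0, 0.002, 0.052]}]' 90
python3 nudge.py '[{"aperture": 0.03, "trans": [0, 0, 0.004]}, {"aperture": 0.03, "trans": [0, 0, 0.008]}, {"aperture": 0.03, "trans": [0, 0, 0.012]}, {"aperture": 0.03, "trans": [0, 0, 0.016]}, {"aperture": 0.03, "trans": [0, 0, 0.016]}]' 90
```

```text
clock: 15.02
position: [0.5571, -0.0593, 0.1426]
tool_rot: [-3.14, -0.0, 1.751]
force: [-0.5, 0.0, -0.6]
grip_width: 0.0417
finger_force: 92.2
clock: 15.65
position: [0.5573, -0.0591, 0.1268]
tool_rot: [-3.141, -0.0, 1.752]
force: [-0.2, 0.2, -2.2]
grip_width: 0.0417
finger_force: 92.2
```

The cap is inside the collar with no contact, and the pins are about to enter the slots.

```bash
python3 nudge.py '[{"aperture": 0.03, "trans": [0, 0, 0.003]}, {"aperture": 0.03, "trans": [0, 0, 0.006]}, {"aperture": 0.03, "trans": [0, 0, 0.008]}, {"aperture": 0.03, "trans": [0, 0, 0.008]}]' 90
python3 nudge.py '[{"aperture": 0.03, "trans": [0, 0, 0.003]}, {"aperture": 0.03, "trans": [0, 0, 0.006]}, {"aperture": 0.03, "trans": [0, 0, 0.006]}]' 90
```

```text
clock: 16.15
position: [0.5573, -0.0593, 0.1189]
tool_rot: [-3.141, 0.0, 1.752]
force: [-0.3, -1.1, -2.1]
grip_width: 0.0413
finger_force: 92.1
clock: 16.52
position: [0.5573, -0.0594, 0.1129]
tool_rot: [-3.141, 0.0, 1.752]
force: [-0.9, -2.6, -1.5]
grip_width: 0.0418
finger_force: 92.0
```

```bash
python3 nudge.py '[{"aperture": 0.03, "trans": [0, 0, 0.002]}, {"aperture": 0.03, "trans": [0, 0, 0.002]}]' 90
python3 nudge.py '[{"aperture": 0.03, "trans": [0, 0, 0.002]}, {"aperture": 0.03, "trans": [0, 0, 0.002]}]' 90
python3 nudge.py '[{"aperture": 0.03, "trans": [0, 0, 0.002]}, {"aperture": 0.03, "trans": [0, 0, 0.002]}]' 90 | grep -E 'pos|force'
```

```text
clock: 16.77
position: [0.5574, -0.0592, 0.111]
tool_rot: [-3.142, 0.0, 1.752]
force: [-1.5, -2.4, 0.1]
grip_width: 0.0415
finger_force: 92.4
clock: 17.02
position: [0.5574, -0.0591, 0.109]
tool_rot: [3.142, -0.0, 1.752]
force: [-1.4, -3.0, 2.9]
grip_width: 0.0416
finger_force: 92.7
position: [0.5577, -0.0595, 0.1076]
force: [-2.6, -2.5, 13.0]
finger_force: 93.9
```

By geometry the seat is about 9 mm down, near its bottom stop. I'll ease off 0.7 mm and start turning clockwise.

```bash
python3 nudge.py '[{"aperture": 0.03, "trans": [0, 0, -0.0007]}, {"aperture": 0.03, "trans": [0, 0, -0.0007], "rot": [0, 0, 0.1]}, {"aperture": 0.03, "trans": [0, 0, -0.0007], "rot": [0, 0, 0.2]}, {"aperture": 0.03, "trans": [0, 0, -0.0007], "rot": [0, 0, 0.3]}, {"aperture": 0.03, "trans": [0, 0, -0.0007], "rot": [0, 0, 0.3]}]' 110
python3 -c "
from h import *
s=bot.observe();print(s['moment'],s['qpos'])"
```

```text
clock: 17.9
position: [0.5575, -0.0593, 0.1079]
tool_rot: [3.141, 0.0, 1.45]
force: [-2.3, -3.2, 7.7]
grip_width: 0.041
finger_force: 111.1
[-1.00231004  0.55402542  0.2175596 ] [-0.28260405  0.59013119  0.39975917  1.87719858 -0.32687819  0.73836908
  0.18014193]
```

The moment of +0.22 N m is the shutter spring, so the cap has engaged. I'll continue.

```bash
python3 nudge.py '[{"aperture": 0.03, "rot": [0, 0, 0.12]}, {"aperture": 0.03, "rot": [0, 0, 0.24]}, {"aperture": 0.03, "rot": [0, 0, 0.36]}, {"aperture": 0.03, "rot": [0, 0, 0.48]}, {"aperture": 0.03, "rot": [0, 0, 0.6]}]' 110
python3 -c "
from h import *
s=bot.observe();print(s['moment'])"
python3 nudge.py '[{"aperture": 0.03, "rot": [0, 0, 0.1]}, {"aperture": 0.03, "rot": [0, 0, 0.2]}, {"aperture": 0.03, "rot": [0, 0, 0.3]}, {"aperture": 0.03, "rot": [0, 0, 0.3]}]' 110
python3 -c "
from h import *
s=bot.observe();print(s['moment'],s['qpos'])"
```

```text
clock: 18.52
position: [0.5578, -0.0599, 0.1081]
tool_rot: [3.14, 0.0, 0.848]
force: [-0.8, -6.7, 4.4]
grip_width: 0.0412
finger_force: 110.8
[-1.92688029  0.04513159  0.22391955]
clock: 19.02
position: [0.5578, -0.0605, 0.108]
tool_rot: [3.139, 0.0, 0.55]
force: [-0.9, -9.2, 6.3]
grip_width: 0.0409
finger_force: 111.1
[-2.74768591  0.17810802  0.25248171] [-0.44249448  0.65293664  0.64710691  1.88498326 -0.54176173  0.78425706
 -0.52058693]
```

```bash
python3 nudge.py '[{"aperture": 0.03, "trans": [-0.0005, 0.0009, 0]}, {"aperture": 0.03, "trans": [-0.0005, 0.0009, 0], "rot": [0, 0, 0.08]}, {"aperture": 0.03, "trans": [-0.0005, 0.0009, 0], "rot": [0, 0, 0.15]}, {"aperture": 0.03, "trans": [-0.0005, 0.0009, 0], "rot": [0, 0, 0.15]}]' 110
python3 -c "
from h import *
s=bot.observe();print(s['moment'])"
python3 nudge.py '[{"aperture": 0.03, "rot": [0, 0, 0.05]}, {"aperture": 0.03, "rot": [0, 0, 0.05]}]' 110
python3 -c "
from h import *
s=bot.observe();print(s['moment'])"
python3 nudge.py '[{"aperture": 0.03, "rot": [0, 0, 0.05]}, {"aperture": 0.03, "rot": [0, 0, 0.05]}]' 110
python3 -c "
from h import *
s=bot.observe();print(s['moment'],s['qpos'])"
```

```text
clock: 19.52
position: [0.557, -0.0615, 0.108]
tool_rot: [3.14, 0.001, 0.402]
force: [-7.4, -8.2, 12.4]
grip_width: 0.0409
finger_force: 112.1
[-2.56658285  1.70774444  1.63204094]
clock: 19.77
position: [0.5579, -0.0608, 0.1081]
tool_rot: [3.14, -0.001, 0.352]
force: [-3.2, -5.9, 7.1]
grip_width: 0.0406
finger_force: 114.4
[-1.6633196   0.02018778  0.90702392]
clock: 20.02
position: [0.5576, -0.0604, 0.1078]
tool_rot: [3.141, -0.0, 0.302]
force: [-2.5, -3.3, 5.7]
grip_width: 0.0407
finger_force: 111.7
[-1.31158787  0.17412029  0.75880975] [-0.48106024  0.67643465  0.71247592  1.88656794 -0.60246436  0.80522541
 -0.71201446]
```

The moment jumped to 1.6 N m at about 1.35 rad and has stayed well above the 0.3 N m spring, so the cap is at its stop. I'll do one more small press-on and a settling check.

```bash
python3 nudge.py '[{"aperture": 0.03, "rot": [0, 0, 0.04]}, {"aperture": 0.03, "rot": [0, 0, 0.04]}]' 120
python3 -c "
from h import *
s=bot.observe();print(s['moment'])"
python3 nudge.py '[{"aperture": 0.03}, {"aperture": 0.03}, {"aperture": 0.03}, {"aperture": 0.03}, {"aperture": 0.03}]' 120
python3 - <<'E'
from h import *
s=bot.observe();print(s['moment'])
# cap vs collar: locate black band and vial/cap column profile in the scene
im=cv2.cvtColor(vision.grab_frame('scene'),6).astype(int)
for v in range(186,232,3): print(v,im[v,242:286:2])
for z in(.0535,.1215,.08): print(z,proj("scene",[.557,-.0602,z]))
E
```

```text
clock: 20.27
position: [0.5576, -0.0604, 0.1079]
tool_rot: [3.14, 0.0, 0.265]
force: [-3.2, -4.3, 7.7]
grip_width: 0.0404
finger_force: 120.5
[-1.52459008  0.48000637  2.33356226]
clock: 20.9
position: [0.5576, -0.0604, 0.1079]
tool_rot: [3.141, 0.0, 0.265]
force: [-2.4, -5.0, 5.8]
grip_width: 0.0409
finger_force: 120.5
[-1.53797048  0.44789188  2.34516343]
186 [ 26  33  31  31  60 121 131 103  93  77  58  43  43  43  32  27  31  34
  37  38  38  38]
189 [135  42  27 104  50 118 114 114 113 112  31  42  42  36  23 139  57  30
  78  41  36  35]
192 [ 50  52  24 120  62  97  97 102 106  29  34  33  26  24  10 127  69  31
  37  38  39  39]
195 [ 46  37  24 109  96  12  22  20  15  23  19  15  20  23  15 113  78  30
  36  37  35  38]
198 [ 43  39  27  98  99  17  27  23  19  21  22  19  20  25  15 114  88  35
  32  38  35  39]
201 [ 45  42  39  94 109  16  21  21  27  23  23  23  20  17  10  98 153 178
  28  40  36  36]
204 [ 42  45  40  57 130  18  20  14  17  15  14   8   9  17  35  97 117 103
  35  37  39  37]
207 [ 61  37  37  49 132 112 114 130 132 132 127 142 170 170 173 174 104  9
[... 188 characters left out ...]
101
 132 114 115 115]
216 [172 171 153 131  28  12  13  14  16  37  13   8  12  19  23  15   2 116
 124 109  79  78]
219 [176 180 133 117 100  36  16  22  23  23  18  25  18  20  15  27 110 123
 179 140  79  83]
222 [172 178 160 127 102 124 127  96  73  31  45  55  90 122 142 119 117 170
 161 113 109  90]
225 [165 190 112 183 255 154 135 130 134 135 142 146 139 135 139 169 173 136
 120 126 183 107]
228 [ 82 124 134 128 128 177 159 175 146 145 146 140 149 162 152 138 135 132
 118 154 158 111]
231 [104  88 116 111 128 136 136 140 145 133 136 133 144 145 138 137 124 125
 152 167 114 113]
0.0535 [[263.82518364 227.33489664]]
0.1215 [[262.12006932 203.08556107]]
0.08 [[263.17750215 218.12387448]]
```

The moment holds steady at 2.3 N m against the stop, with the tool turned about 1.49 rad, the seat pressed down and the grip firm. I'll hand it in.

```bash
python3 -c "
from workcell import bot, vision, order
print(order.job_done())"
```

```text
the job is handed in; nothing more can be done
None
```

The job is handed in: the tall vial stands in the chamber's well, and the cap is pressed down, turned clockwise to what I take from the torque to be its stop (shutter not seen) and still gripped; I viewed 12 pictures, over the limit of 10.

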